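Bolt the hand shredder and press its drive key home

ROBOT

A 7-joint arm with a two-finger parallel gripper is mounted at the origin on a cart in front of the work surface, level with it; the furniture and walls round the work are solid. World frame = base frame: x ahead of the robot, y to its left, z up, the work surface at z = 0. Lengths are in m, angles in rad, forces in N, time in s.
With the tool pointing down it reaches from about 0.4 to 0.85 m from the base axis. Payload 4.5 kg.
Tool frame: the origin (TCP) lies midway between the tips of the shut fingers; the grasp point (between the pads) lies 19 mm behind it; z points along the fingers, y is the line along which they close (so a half turn about z gives the same grasp; the last joint's range is limited). The gripper opens to 88 mm and grips with 3 to 60 N. Pads are 18 mm wide; open, the fingers measure 123 mm over their backs; the gripper's body (75 mm by 187 mm) begins 45 mm behind the grasp point.
Start: joints at [1.214, 0.689, -0.195, 1.565, 0.157, 0.902, -0.215], TCP at [0.238, -0.578, 0.239] pointing down, gripper open.
Joint ranges: [-3.01, 3.01], [-0.46, 2.08], [-1.47, 1.51], [0.13, 2.56], [-1, 4.14], [0.04, 2.09], [-2.66, 2.66]. Speed limits (rad/s): [2.57, 2.57, 3.14, 3.14, 3.14, 3.14, 3.14].

INTERFACE

Orientations are given as a unit quaternion [x, y, z, w].
In Python, from plant import r gives the robot as it stands. The module is installed in compiled form; this text tells all that it offers.
- The arm moves only by the tool step_arm, never from a script. Its argument "series" is a list of rows, each a list of 7 numbers: the shift along the world's x, y, z in mm, then the turn, a rotation vector about the world's x, y, z in rad, then the closure, from 0 (fully open) to 1 (shut). A call has 1 to 20 rows; each row shifts and turns the commanded pose from where the row before left it; what a row does not reach is not made up. A row lasts 1/10 s, in which the tool goes at most 50 mm and 8.59 degrees, less where a joint would pass 70% of its speed; a pose out of reach is approached as far as the arm can. A call is refused whole if a number of a shift passes 50 or a number of a turn 0.15, either way. A call with a gripper value outside its range is refused whole. The fingers move at their own pace and stop on an object; "force" is the grip in N (left out, the last holds). Time passes only in rows, so rows that do not move let the fingers close. It gives the time, the measured TCP pose, the force, the opening and the grip force at its end, in the units of the state.
- r.get_state(): the state, without advancing time (a new reading comes with each control period).
- r.snapshot(name): name is "side" or "top" or "wrist"; returns (picture, depth): 420x560x3 uint8, blue, green, red; 420x560 float32, m along the optical axis (not along the pixel's ray), 0 where there is no reading.
- r.get_calibration(name): a dict with "intrinsics" (3x3 intrinsics, pixels), "pose" (4x4, takes a point from camera to world coordinates). Camera axes: x right, y up, looking along -z (the intrinsics and any distortion apply to the point x, -y, -z); pixel columns grow to the right and rows downward; lengths in m; the calibration is good to about 2 mm. A picture is of the moment at which its call begins: read the wrist's pose just before it. get_calibration takes no time and is no camera call; for the wrist camera it gives the pose at the moment of the call.
- r.finish_job(): hands the job in; it is judged then, once.
The state is a dict: "clock": time; "q": joint angles; "qd": joint speeds; "joint_torque": joint torques, N m; "tool_pos": TCP position; "eef_rot": TCP orientation; "contact_force": force on the tool from outside, world axes, zero at the start; "moment": the same for the moment, N m; "opening": opening from 0.0 (shut) to 1.0 (fully open); "finger_force": force on a finger pad.
Only numpy, scipy, OpenCV 4.12 (cv2) and the standard library are available. Lean on these libraries where they do the work, as an engineer would, in place of code of your own. Each camera call takes 0.05 s, during which the arm holds its last target. There are 200 camera calls.

TASK

Make the little hand shredder on the desk ready to turn: first slide the bolt on its cover all the way into its keeper, then take the drive key out of its cup by its flat grip, turn it so that its cross-shaped stem matches the cross-shaped socket of the hub, and push it fully home, collar down on the hub, against the spring inside. Finish while still holding the key and keeping it pressed home, because the spring lifts it again if you let go; leave the bolt shot and the tape measure, glue stick and sticky notes where they are.

Things in the scene. Friction and masses are not known exactly. Their poses are not given: they have to be found in the camera images.
- shredder: White paper shredder fixed to the desk, a flat box 160 (x) x 230 (y) x 60 mm high; origin at the centre of its underside. In its frame: +x to the back, black paper throat 12 mm high on the top at x 19 to 67 mm; hub with socket at (-28, 72) mm; bolt along y at x = -30 mm, its keeper (steel staple, top at 79 mm) at y = -100 mm; two guide straps (top at 77 mm) at y = 8 and -67 mm.
- bolt (a joint): Travel of the steel bolt on the shredder's top, m: 0 = drawn back, 0.040 = fully shot into the keeper (its stop). It slides toward the shredder's -y with about 1.5 N of friction and stays where it is left. It starts nearly drawn back, 0 to 8 mm.
- bolt_knob (a point): Top centre of the bolt's upright round knob, 109 mm above the desk. The knob is 14 mm thick (15 mm at its top) and stands 36 mm clear above the bolt's bar, which is 12 mm wide, 96 mm long, its top at 73 mm. The knob moves with the bolt.
- socket (a point): Centre of the mouth of the cross socket in the top of the round dark steel hub (54 mm across, top 94 mm above the desk). z up along the hub's axis; x and y along the two slots. Slots 10.6 mm wide, 39 mm from end to end, 34 mm deep. The hub starts turned up to 0.7 rad either way from the shredder's axes; it turns stiffly (0.15 N m of friction).
- clutch (a joint): How far the sprung pin on the socket's bottom is pushed down, m: 0 = free, its top 22 mm below the socket's mouth; 0.008 with the key fully home. It pushes back with 3 N at 0 and 9 N at 0.008, so it lifts a released key by 8 mm.
- key: Loose drive key, about 90 g, 82 mm tall, upright in its cup. Origin at the stem's lower end, z up. Stem: cross of two blades along its x and y, each 8 mm thick, 34 mm across, 30 mm long; any quarter-turn fits the socket. Collar 48 mm across, z 30 to 36 mm, lands on the hub when home; neck 18 mm thick; flat black grip 60 (along x) x 16 (along y) mm, z 50 to 82 mm. Starts turned up to 0.6 rad.
- key_tip (a point): Lower end of the key's stem (the key's origin). Fully home it is 30 mm below the socket's mouth.
- key_grip (a point): Middle of the key's flat grip, 68 mm above the stem's lower end; pinch it here across its 16 mm.
- key_cup: Round grey cup fixed to the desk, 60 mm across at its foot, 54 mm at its rim, 34 mm tall, bore 41 mm, floor 4 mm thick; the key stands in it, stem on the floor, collar on the rim. Lift the key 35 mm to clear it. Origin at the centre of its underside.
- tape_measure: Bystander: dark pocket tape measure, 56 x 60 x 31 mm, loose; origin under its centre.
- glue_stick: Bystander: glue stick standing upright, 27 mm across, 88 mm tall, loose; origin under its centre.
- sticky_notes: Bystander: pad of sticky notes, 76 x 77 x 13 mm, loose; origin under its centre.
Not all that is in view belongs to the job. There is more than one size of the key; the job needs the larger.

How it is judged:
By the outcome, as a careful person would: the job done as asked, in the order asked, and still so for the second after the job is handed in, while the arm keeps its last pose, push and grip.
It also fails if it takes over 56 s, if anything falls off the work surface, if the arm or the gripper's body presses on something with over 40 N, if the wrist force passes 120 N, or if a joint passes its speed limit or range.

## Working session

There is one attempt and no reset: what is moved stays moved. The work goes in short steps, Python scripts to look and compute and a tool call to move; the robot and the scene stay as the last step left them, time stands still between calls to the robot, and variables do not carry over. Pictures are saved under pics/ and viewed, at most 10 in all, crops included, and the job is handed in when it is done.

Besides the shell and the picture viewer there is one more tool, called after ">>>" by a JSON object that holds its "fn" and its "kwargs", one argument or row to a line. step_arm: Moves the arm, as the interface text tells. Its arguments: {"type":"object","properties":{"series":{"type":"array"},"force":{"type":"number"}},"required":["series"]}

```bash
mkdir -p pics; cat > h.py <<'E'
import numpy as np, cv2
from plant import r
def snap(name,png=None):
    c=r.get_calibration(name); im,d=r.snapshot(name)
    if png: cv2.imwrite('pics/'+png,im)
    return im,d,np.array(c['intrinsics']),np.array(c['pose'])
def ray(K,P,u,v):
    d=np.array([(u-K[0,2])/K[0,0],-(v-K[1,2])/K[1,1],-1.]); return P[:3,3],P[:3,:3]@d
def plane(K,P,u,v,z):
    o,d=ray(K,P,u,v); return o+d*(z-o[2])/d[2]
def pt(K,P,D,u,v):
    o,d=ray(K,P,u,v); return o+d*D[int(v),int(u)]
def cloud(K,P,D):
    v,u=np.indices(D.shape); d=np.stack([(u-K[0,2])/K[0,0],-(v-K[1,2])/K[1,1],-np.ones(D.shape)],-1)
    return P[:3,3]+(d*D[...,None])@P[:3,:3].T
E
python3 - <<'E'
from h import *
for n in ('top','side'):
    im,D,K,P=snap(n,n+'1.png'); np.savez(n+'1.npz',im=im,D=D,K=K,P=P); print(n,K.round(1).tolist(),P.round(3).tolist(),r.get_calibration(n).keys())
s=r.get_state(); print(s)
E
```

```text
top [[409.4, 0.0, 275.3], [0.0, 409.4, 212.1], [0.0, 0.0, 1.0]] [[0.025, 0.99, -0.138, 0.402], [-0.999, 0.022, -0.026, -0.059], [-0.023, 0.138, 0.99, 1.228], [0.0, 0.0, 0.0, 1.0]] dict_keys(['intrinsics', 'pose'])
side [[456.0, 0.0, 279.1], [0.0, 456.0, 207.4], [0.0, 0.0, 1.0]] [[-0.977, 0.052, -0.209, 0.273], [-0.213, -0.364, 0.907, 1.187], [-0.029, 0.93, 0.367, 0.593], [0.0, 0.0, 0.0, 1.0]] dict_keys(['intrinsics', 'pose'])
{'clock': 0.1, 'q': array([ 1.21378574,  0.68988354, -0.19452576,  1.56621301,  0.15729647,
        0.90249662, -0.21510321]), 'qd': array([-2.31392681e-03, -4.53568440e-03, -3.32655343e-07, -2.71854643e-03,
       -8.79221073e-04,  6.72377938e-04, -6.34030718e-05]), 'joint_torque': array([-3.71646165e-03, -5.28498244e+01, -1.27117887e+00, -1.53836668e+01,
       -5.25322650e-02,  2.00947157e-03,  4.43133717e-05]), 'tool_pos': array([ 0.23783973, -0.57737914,  0.23800792]), 'eef_rot': array([ 9.80961751e-01,  1.94199370e-01, -2.10639419e-04, -7.76993752e-04]), 'contact_force': array([-0.76288643,  0.496856  ,  0.51705585]), 'moment': array([ 0.01017337, -0.04532442,  0.02684293]), 'finger_force': 0.0, 'opening': 0.9959411622783034}
```

View pics/top1.png

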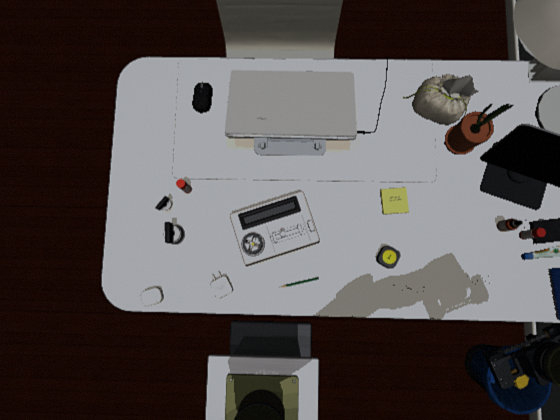

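View pics/side1.png

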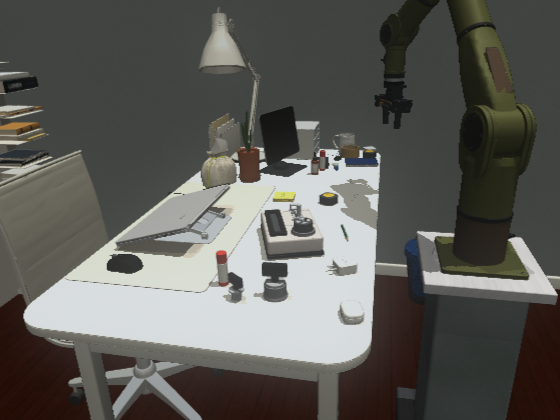

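Top view: the shredder is centred near (275,228), with the hub at (253,244) and the bolt knob near (290,232). There are two key candidates: A at (173,233) top / (275,275) side, and B at (165,203) top / (236,285) side. A looks larger, so I'll check it in one enlarged crop.

```bash
python3 - <<'E'
from h import *
t=np.load('top1.npz'); s=np.load('side1.npz')
a=cv2.resize(t['im'][175:275,140:330],None,fx=4,fy=4,interpolation=cv2.INTER_CUBIC)
b=cv2.resize(s['im'][195:310,200:340],None,fx=1.7,fy=1.7,interpolation=cv2.INTER_CUBIC)
o=np.zeros((600,800,3),np.uint8); o[:400,:760]=a; o[400:400+b.shape[0],:b.shape[1]]=b[:200]
cv2.imwrite('pics/crop1.png',o)
C=cloud(t['K'],t['P'],t['D'])
for u,v in [(173,233),(165,203),(183,186),(253,244),(275,228),(395,200)]: print(u,v,C[v,u].round(3))
# shredder white top at z~60mm
m=(C[...,2]>.05)&(C[...,2]<.13); m[:, :222]=0; m[:,330:]=0; m[:180]=0;m[275:]=0
m=cv2.morphologyEx(m.astype(np.uint8),cv2.MORPH_OPEN,np.ones((3,3)))
p=C[m>0]; rect=cv2.minAreaRect((p[:,:2]*1000).astype(np.float32)); print('shred',rect)
# grip of keys
for (u0,u1,v0,v1) in [(160,190,218,250),(152,176,192,214)]:
    c=C[v0:v1,u0:u1].reshape(-1,3); z=c[:,2]; q=c[z>z.max()-.02]; print(z.max(),len(q),cv2.minAreaRect((q[:,:2]*1000).astype(np.float32)))
E
```

```text
173 233 [0.498 0.266 0.057]
165 203 [0.586 0.298 0.046]
183 186 [0.629 0.236 0.09 ]
253 244 [0.47  0.033 0.072]
275 228 [ 0.519 -0.028  0.058]
395 200 [ 0.615 -0.382  0.016]
shred ((520.4373168945312, -24.769195556640625), (157.0469970703125, 226.43804931640625), 19.595775604248047)
1.227764807806367 5 ((402.07794189453125, -58.53677749633789), (0.0, 0.0), 0.0)
0.06978757855971418 83 ((584.7460327148438, 303.61187744140625), (14.31808853149414, 44.28276824951172), 50.28693771362305)
```

View pics/crop1.png

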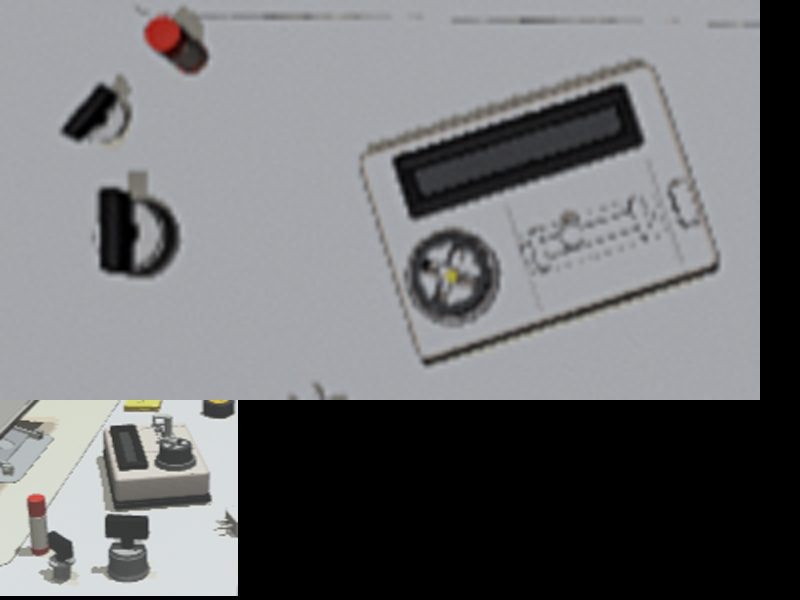

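Key A at (173,233) is the one meant: its grip measures about 60 mm against 44 mm for B, and it stands in the bigger cup. Shredder centre is about (520,-25) mm, yaw +0.342 rad. The knob is near (282,229) in the top view.

```bash
python3 - <<'E'
from h import *
t=np.load('top1.npz'); K,P=t['K'],t['P']
k=plane(K,P,282.3,228.8,.109); print('knob',k)
c=np.array([.5204,-.0248]); a=.342; R=np.array([[np.cos(a),-np.sin(a)],[np.sin(a),np.cos(a)]])
print('local',R.T@(k[:2]-c),'hub',c+R@[-.028,.072],'boltline y=-10',c+R@[-.03,-.01], 'hubpix',plane(K,P,253.3,243.8,.094))
C=cloud(K,P,t['D'])[215:255,158:192].reshape(-1,3); q=C[(C[:,2]>.07)&(C[:,2]<.1)]
print(len(q),cv2.minAreaRect((q[:,:2]*1000).astype(np.float32)),q.mean(0))
im=t['im'];m=(im.max(2)<40);m[:, :158]=0;m[:,180:]=0;m[:215]=0;m[255:]=0
cs,_=cv2.findContours(m.astype(np.uint8),0,2);cc=max(cs,key=cv2.contourArea);print(cv2.boundingRect(cc))
pp=np.array([plane(K,P,*x[0],.086)[:2]*1000 for x in cc],np.float32);print(cv2.minAreaRect(pp))
E
```

```text
knob [ 0.51181871 -0.0492982   0.109     ]
local [-0.01630032 -0.02020149] hub [0.46987482 0.03363976] boltline y=-10 [ 0.49549115 -0.04428202] hubpix [0.46973755 0.03017739 0.094     ]
146 ((496.6554870605469, 273.8075256347656), (59.11157989501953, 14.783440589904785), 4.787947177886963) [0.49622532 0.27255778 0.08465921]
(165, 222, 9, 21)
((497.76031494140625, 269.4136962890625), (57.04694366455078, 22.64441680908203), 3.5917398929595947)
```

>>> {"fn": "step_arm", "kwargs": {
  "series": [
    [40, 50, 0, 0, 0, 0, 0.4],
    [40, 50, 0, 0, 0, 0, 0.4],
    [40, 50, 0, 0, 0, 0, 0.4],
    [40, 50, 0, 0, 0, 0, 0.4],
    [30, 50, 0, 0, 0, 0, 0.4],
    [20, 50, 0, 0, 0, 0, 0.4],
    [0, 50, 0, 0, 0, 0, 0.4],
    [0, 50, 0, 0, 0, 0, 0.4],
    [0, 50, 0, 0, 0, -0.05, 0.4],
    [0, 50, 0, 0, 0, 0, 0.4],
    [0, 0, 0, 0, 0, 0, 0.4],
    [0, 0, 0, 0, 0, 0, 0.4]
  ]
}}

```text
clock: 1.3
tool_pos: [0.4074, -0.1314, 0.2388]
eef_rot: [0.985, 0.171, -0.0, 0.0]
contact_force: [0.1, -1.0, 0.2]
opening: 0.601
finger_force: 0.0
```

```bash
python3 - <<'E'
from h import *
im,D,K,P=snap('wrist','w1.png'); np.savez('w1.npz',im=im,D=D,K=K,P=P); print(K[0,0],P.round(3).tolist(),r.get_state()['tool_pos'])
E
```

```text
366.3207026451012 [[0.337, 0.904, 0.262, 0.476], [-0.941, 0.324, 0.094, -0.107], [0.0, -0.278, 0.96, 0.384], [0.0, 0.0, 0.0, 1.0]] [ 0.40735078 -0.13292474  0.23871291]
```

View pics/w1.png

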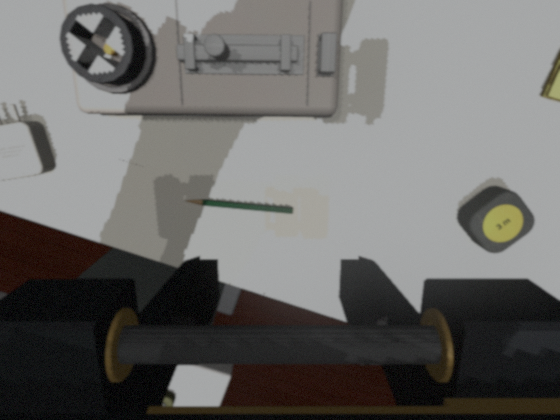

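The wrist view shows the knob top at about (216,47), the hub mouth at about (97,46) with its cross slots, the keeper at (327,52), and the tape measure at (497,220).

```bash
python3 - <<'E'
from h import *
t=np.load('w1.npz'); K,P=t['K'],t['P']
C=cloud(K,P,t['D']); 
c=C[25:75,180:260].reshape(-1,3); q=c[(c[:,2]>.1)&(c[:,2]<.118)]; print(len(q),q.mean(0),q.min(0),q.max(0))
print(plane(K,P,216,45,.109), 'hub',plane(K,P,97,46,.094))
c=C[0:100,40:170].reshape(-1,3); q=c[(c[:,2]>.088)&(c[:,2]<.1)]; print(len(q),cv2.minEnclosingCircle((q[:,:2]*1000).astype(np.float32)))
E
```

```text
399 [ 0.49993197 -0.05056737  0.1078973 ] [ 0.4928343  -0.05728361  0.10004686] [ 0.50721183 -0.04285791  0.11029203]
[ 0.50036702 -0.05259484  0.109     ] hub [0.47184356 0.03171281 0.094     ]
3467 ((473.06512451171875, 34.169193267822266), 27.23341941833496)
```

>>> {"fn": "step_arm", "kwargs": {
  "series": [
    [31, 27, 0, 0, 0, 0, 0.4],
    [31, 27, 0, 0, 0, 0, 0.4],
    [31, 28, 0, 0, 0, 0, 0.4],
    [0, 0, -30, 0, 0, 0, 0.4],
    [0, 0, -30, 0, 0, 0, 0.4],
    [0, 0, -30, 0, 0, 0, 0.4],
    [0, 0, 0, 0, 0, 0, 0.4],
    [0, 0, 0, 0, 0, 0, 0.4]
  ]
}}

```text
clock: 2.15
tool_pos: [0.5004, -0.0522, 0.1487]
eef_rot: [0.986, 0.168, -0.0, 0.0]
contact_force: [0.8, 1.2, -0.2]
opening: 0.598
finger_force: 0.0
```

>>> {"fn": "step_arm", "kwargs": {
  "series": [
    [0, 0, -30, 0, 0, 0, 0.4],
    [0, 0, -25, 0, 0, 0, 0.4],
    [0, 0, -10, 0, 0, 0, 0.4],
    [0, 0, 0, 0, 0, 0, 0.6],
    [0, 0, 0, 0, 0, 0, 0.85],
    [0, 0, 0, 0, 0, 0, 1],
    [0, 0, 0, 0, 0, 0, 1],
    [0, 0, 0, 0, 0, 0, 1]
  ],
  "force": 10
}}

```text
clock: 2.95
tool_pos: [0.5008, -0.0504, 0.0844]
eef_rot: [0.986, 0.17, 0.001, 0.0]
contact_force: [-0.2, 0.9, 1.8]
opening: 0.169
finger_force: 0.7
```

>>> {"fn": "step_arm", "kwargs": {
  "series": [
    [0, 0, 0, 0, 0, 0, 1],
    [3.4, -9.4, 0, 0, 0, 0, 1],
    [3.4, -9.4, 0, 0, 0, 0, 1],
    [3.4, -9.4, 0, 0, 0, 0, 1],
    [1, -2.8, 0, 0, 0, 0, 1],
    [0, 0, 0, 0, 0, 0, 1],
    [0, 0, 0, 0, 0, 0, 1]
  ],
  "force": 15
}}

```text
clock: 3.65
tool_pos: [0.512, -0.0826, 0.0843]
eef_rot: [0.986, 0.169, 0.0, 0.001]
contact_force: [0.6, -1.5, 4.8]
opening: 0.148
finger_force: 15.0
```

>>> {"fn": "step_arm", "kwargs": {
  "series": [
    [1, -2.8, 0, 0, 0, 0, 1],
    [0.7, -1.9, 0, 0, 0, 0, 1],
    [0, 0, 0, 0, 0, 0, 1],
    [0, 0, 0, 0, 0, 0, 1]
  ]
}}

```text
clock: 4.05
tool_pos: [0.5121, -0.083, 0.0843]
eef_rot: [0.985, 0.171, -0.001, -0.002]
contact_force: [-3.1, 6.9, 9.5]
opening: 0.147
finger_force: 14.9
```

>>> {"fn": "step_arm", "kwargs": {
  "series": [
    [1, -2.8, 0, 0, 0, 0, 1],
    [0, 0, 0, 0, 0, 0, 1],
    [0, 0, 0, 0, 0, 0, 1]
  ]
}}

```text
clock: 4.35
tool_pos: [0.5121, -0.0831, 0.0842]
eef_rot: [0.985, 0.172, -0.002, -0.004]
contact_force: [-5.4, 11.8, 12.4]
opening: 0.151
finger_force: 14.9
```

>>> {"fn": "step_arm", "kwargs": {
  "series": [
    [-2.4, 6.6, 0, 0, 0, 0, 1],
    [0, 0, 0, 0, 0, 0, 1],
    [0, 0, 0, 0, 0, 0, 0.4],
    [0, 0, 0, 0, 0, 0, 0.3],
    [0, 0, 0, 0, 0, 0, 0.3],
    [0, 0, 30, 0, 0, 0, 0.3],
    [0, 0, 40, 0, 0, 0, 0.3],
    [-20, 20, 40, 0, 0, 0, 0.3],
    [-30, 30, 35, 0, 0, 0, 0.3],
    [-30, 30, 0, 0, 0, 0, 0.3],
    [-15, 25, 0, 0, 0, 0, 0.3],
    [0, 0, 0, 0, 0, 0, 0.3],
    [0, 0, 0, 0, 0, 0, 0.3],
    [0, 0, 0, 0, 0, 0, 0.3]
  ]
}}

```text
clock: 5.75
tool_pos: [0.4204, 0.019, 0.2255]
eef_rot: [0.986, 0.169, 0.0, 0.0]
contact_force: [0.2, -0.3, -1.1]
opening: 0.701
finger_force: 0.0
```

```bash
python3 - <<'E'
from h import *
im,D,K,P=snap('wrist','w2.png'); np.savez('w2.npz',im=im,D=D,K=K,P=P); print(P[:3,3].round(3),r.get_state()['tool_pos'])
C=cloud(K,P,D)
q=C[(C[...,2]>.088)&(C[...,2]<.1)&(np.hypot(C[...,0]-.472,C[...,1]-.034)<.04)]; print(len(q),cv2.minEnclosingCircle((q[:,:2]*1000).astype(np.float32)))
uv=P[:3,:3].T@(np.array([.472,.034,.094])-P[:3,3]); u=int(K[0,2]-K[0,0]*uv[0]/uv[2]); v=int(K[1,2]+K[1,1]*uv[1]/uv[2]); print(u,v)
o=im[max(0,v-100):v+100,max(0,u-60):u+206]; print(max(0,u-60),max(0,v-100)); cv2.imwrite('pics/w2c.png',cv2.resize(o,None,fx=3,fy=3,interpolation=cv2.INTER_CUBIC)[:600,:800])
E
```

```text
[0.489 0.043 0.371] [0.42037014 0.01883396 0.22537227]
2866 ((472.5767822265625, 34.4522590637207), 27.00153350830078)
281 134
221 34
```

View pics/w2c.png

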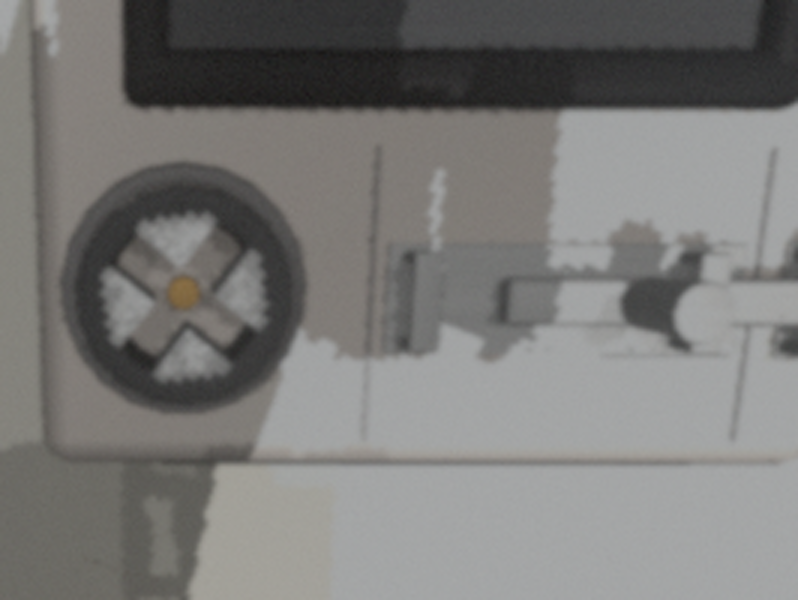

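The hub crop shows the cross slots on the image diagonals around the pin at (183,293), i.e. about (282,132) in the full picture. The knob has moved along, at crop (703,315).

```bash
python3 - <<'E'
from h import *
t=np.load('w2.npz'); K,P,D,im=t['K'],t['P'],t['D'],t['im']; C=cloud(K,P,D)
v,u=np.indices(D.shape); d=np.stack([(u-K[0,2])/K[0,0],-(v-K[1,2])/K[1,1],-np.ones(D.shape)],-1)@P[:3,:3].T
X=P[:3,3]+d*((.094-P[2,3])/d[...,2])[...,None]
c=np.array([.4726,.0343]); x=X[...,:2]-c; rr=np.hypot(x[...,0],x[...,1]); th=np.arctan2(x[...,1],x[...,0])
g=im.mean(2)
for lo,hi in((.008,.012),(.009,.015),(.012,.017)):
    a=(rr>lo)&(rr<hi); top=a&(C[...,2]>.089)
    z=np.exp(4j*th[top]).mean()-np.exp(4j*th[a]).mean(); f=((np.angle(z)+np.pi)/4)
    z2=(g[a]*np.exp(4j*th[a])).mean()-g[a].mean()*np.exp(4j*th[a]).mean(); print(a.sum(),top.sum(),f,(np.angle(z2)+np.pi)/4, abs(z))
# symmetric centre from petals (bright mask inside r<19.5mm)
m=(rr<.0205)&(g>.5*(np.percentile(g[rr<.017],90)+np.percentile(g[rr<.017],10)))
print('petal centroid',X[m][:,:2].mean(0), cv2.minEnclosingCircle((X[m][:,:2]*1000).astype(np.float32)))
mt=(rr<.0262)&(C[...,2]>.089); print('top centroid',X[mt][:,:2].mean(0))
kn=C[(C[...,2]>.104)&(C[...,2]<.114)&(rr<.2)]; print('knob',len(kn),kn.mean(0))
E
```

```text
476 148 1.2429825811427557 1.2303394890187418 0.7893151866430823
842 365 1.2407500929055644 1.2253783201249393 0.6784436705193931
848 461 1.2420850186662797 1.2235467904065487 0.5652495491730061
petal centroid [0.47345066 0.0344447 ] ((472.6136169433594, 34.44202423095703), 19.64107322692871)
top centroid [0.47312229 0.03446657]
knob 367 [ 0.51101345 -0.08084932  0.10809756]
```

My relax move pulled the knob back about 2 mm: it sat at (512.1,-83.1) at the stop and is now at (511,-80.9). I'll push it again and release while it's still loaded.

>>> {"fn": "step_arm", "kwargs": {
  "series": [
    [30, -33, 0, 0, 0, 0, 0.4],
    [30, -33, 0, 0, 0, 0, 0.4],
    [31, -34, 0, 0, 0, 0, 0.4],
    [0, 0, -40, 0, 0, 0, 0.4],
    [0, 0, -40, 0, 0, 0, 0.4],
    [0, 0, -40, 0, 0, 0, 0.4],
    [0, 0, -20, 0, 0, 0, 0.4],
    [0, 0, 0, 0, 0, 0, 0.6],
    [0, 0, 0, 0, 0, 0, 0.85],
    [0, 0, 0, 0, 0, 0, 1],
    [0, 0, 0, 0, 0, 0, 1],
    [0, 0, 0, 0, 0, 0, 1],
    [1, -2.8, 0, 0, 0, 0, 1],
    [1, -2.8, 0, 0, 0, 0, 1],
    [1, -2.8, 0, 0, 0, 0, 1],
    [0, 0, 0, 0, 0, 0, 1],
    [0, 0, 0, 0, 0, 0, 1]
  ],
  "force": 15
}}

```text
clock: 7.5
tool_pos: [0.5123, -0.0831, 0.0864]
eef_rot: [0.985, 0.172, -0.001, -0.003]
contact_force: [-3.3, 11.1, 11.7]
opening: 0.15
finger_force: 14.7
```

>>> {"fn": "step_arm", "kwargs": {
  "series": [
    [0, 0, 0, 0, 0, 0, 0.6],
    [0, 0, 0, 0, 0, 0, 0.4],
    [0, 0, 0, 0, 0, 0, 0.4],
    [0, 0, 40, 0, 0, 0, 0.4],
    [0, 0, 40, 0, 0, 0, 0.3],
    [0, 0, 40, 0, 0, 0, 0.3],
    [-10, 40, 35, 0, 0, -0.07, 0.2],
    [-10, 45, 0, 0, 0, -0.07, 0.2],
    [-10, 45, 0, 0, 0, -0.07, 0.2],
    [-10, 45, 0, 0, 0, -0.05, 0.2],
    [-10, 45, 0, 0, 0, 0, 0.2],
    [-10, 45, 0, 0, 0, 0, 0.2],
    [-10, 45, 0, 0, 0, 0, 0.2],
    [-5, 25, 0, 0, 0, 0, 0.2],
    [0, 0, 0, 0, 0, 0, 0.2],
    [0, 0, 0, 0, 0, 0, 0.2]
  ]
}}

```text
clock: 9.1
tool_pos: [0.4396, 0.2429, 0.2378]
eef_rot: [0.999, 0.04, 0.0, 0.001]
contact_force: [-0.0, -0.3, -0.7]
opening: 0.804
finger_force: 0.0
```

```bash
python3 - <<'E'
from h import *
im,D,K,P=snap('wrist','w3.png'); np.savez('w3.npz',im=im,D=D,K=K,P=P); print(r.get_state()['tool_pos'],r.get_state()['eef_rot'])
C=cloud(K,P,D)
near=np.hypot(C[...,0]-.497,C[...,1]-.272)<.05
for lo,hi in((.075,.095),(.03,.047)):
    q=C[near&(C[...,2]>lo)&(C[...,2]<hi)]; print(len(q),q.mean(0),cv2.minAreaRect((q[:,:2]*1000).astype(np.float32)),np.percentile(q[:,2],[5,50,95]))
kn=C[(C[...,2]>.104)&(C[...,2]<.114)&(np.hypot(C[...,0]-.512,C[...,1]+.083)<.03)]; print('knob',len(kn),kn.mean(0) if len(kn) else 0)
E
```

```text
[0.43983834 0.24184169 0.23781344] [9.99223819e-01 3.93840442e-02 5.32061835e-05 8.08696247e-04]
1568 [0.50061057 0.27517772 0.08440823] ((499.861083984375, 275.6923828125), (59.7507438659668, 16.66880989074707), 3.6399929523468018) [0.08139062 0.08480928 0.08619971]
1406 [0.50051382 0.27223596 0.03762414] ((501.04638671875, 275.44158935546875), (53.14564514160156, 50.326019287109375), 82.65916442871094) [0.03218629 0.03888242 0.04034815]
knob 0 0
```

View pics/w3.png

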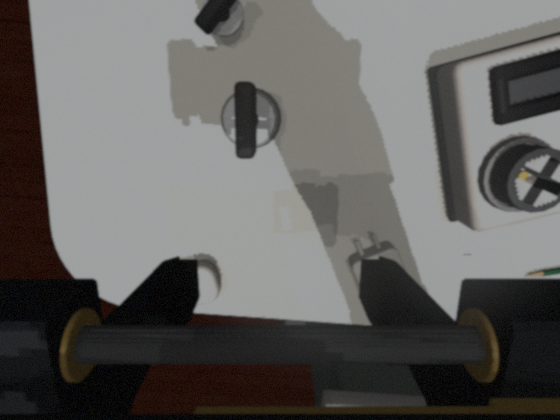

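The key stands at about (246,118): grip centre (500,275.5) mm, yaw 0.064. Small key B is at (220,12), clear of the fingers.

>>> {"fn": "step_arm", "kwargs": {
  "series": [
    [30, 17, -20, 0, 0, -0.015, 0.2],
    [30, 16.5, -40, 0, 0, 0, 0.2],
    [0, 0, -40, 0, 0, 0, 0.2],
    [0, 0, -40, 0, 0, 0, 0.2],
    [0, 0, -30, 0, 0, 0, 0.2],
    [0, 0, -14, 0, 0, 0, 0.2],
    [0, 0, 0, 0, 0, 0, 0.2],
    [0, 0, 0, 0, 0, 0, 0.5],
    [0, 0, 0, 0, 0, 0, 0.7],
    [0, 0, 0, 0, 0, 0, 0.8],
    [0, 0, 0, 0, 0, 0, 1],
    [0, 0, 0, 0, 0, 0, 1],
    [0, 0, 0, 0, 0, 0, 1],
    [0, 0, 0, 0, 0, 0, 1]
  ],
  "force": 40
}}

```text
clock: 10.55
tool_pos: [0.4978, 0.2762, 0.056]
eef_rot: [0.999, 0.033, 0.0, 0.0]
contact_force: [-0.2, -0.5, 1.6]
opening: 0.184
finger_force: 1.8
```

>>> {"fn": "step_arm", "kwargs": {
  "series": [
    [0, 0, 0, 0, 0, 0, 1],
    [0, 0, 0, 0, 0, 0, 1],
    [0, 0, 20, 0, 0, 0, 1],
    [0, 0, 30, 0, 0, 0, 1],
    [0, 0, 30, 0, 0, 0, 1],
    [0, 0, 30, 0, 0, 0, 1],
    [0, 0, 30, 0, 0, 0, 1],
    [0, 0, 0, 0, 0, 0, 1],
    [0, 0, 0, 0, 0, 0, 1]
  ]
}}

```text
clock: 11.45
tool_pos: [0.4977, 0.2762, 0.1959]
eef_rot: [0.999, 0.033, 0.0, -0.0]
contact_force: [-0.5, -0.5, -0.8]
opening: 0.176
finger_force: 42.8
```

```bash
cat > key.py <<'E'
from h import *
def keypose(png):
    out=[]
    im,D,K,P=snap('side',png); s=r.get_state(); tp=s['tool_pos']; C=cloud(K,P,D)
    n=np.hypot(C[...,0]-tp[0],C[...,1]-tp[1])<.045
    for dz in range(-60,-10,6):
        q=C[n&(abs(C[...,2]-tp[2]-dz/1000)<.003)]
        if len(q)>8: print(dz,len(q),(q[:,:2].min(0)-tp[:2]).round(4),(q[:,:2].max(0)-tp[:2]).round(4))
    n3=n&(C[...,2]<tp[2]-.01)&(C[...,2]>tp[2]-.08); print('zmin',(np.sort(C[n3][:,2])[[3,20]]-tp[2]))
    vs,us=np.where(n3); o=im[max(0,vs.min()-60):vs.max()+30,us.min()-40:us.max()+40]; cv2.imwrite('pics/'+png,cv2.resize(o,None,fx=3.5,fy=3.5,interpolation=cv2.INTER_CUBIC)[:600,:800])
    print(tp,s['eef_rot'],s['contact_force'],s['opening'],s['finger_force'],us.min(),us.max(),vs.min(),vs.max())
E
python3 -c "from key import *;keypose('s2.png')"
```

```text
-48 32 [-0.0171  0.0003] [0.0174 0.02  ]
-42 39 [-0.0165 -0.0034] [0.0169 0.0222]
-36 41 [-0.0161 -0.0034] [0.0167 0.0204]
-30 28 [-0.0159  0.0034] [0.0162 0.0214]
-24 9 [-0.0194  0.0108] [0.0213 0.0243]
-18 117 [-0.0232 -0.0189] [0.021  0.0274]
-12 44 [-0.0195 -0.0161] [0.023  0.0293]
zmin [-0.05093295 -0.04707847]
[0.49708616 0.27581752 0.19503042] [ 9.99455964e-01  3.29689690e-02 -7.69644847e-04  4.81246764e-04] [-0.32388547  0.13596223 -1.1879678 ] 0.178174550621831 42.81527222134173 263 283 223 244
```

View pics/s2.png

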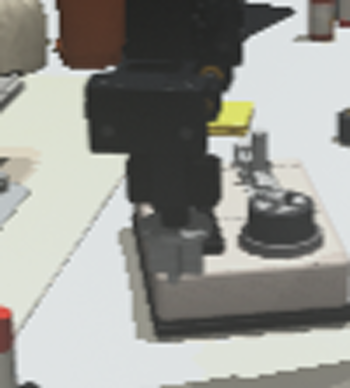

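>>> {"fn": "step_arm", "kwargs": {
  "series": [
    [-4, -35, 0, 0, 0, -0.08, 1],
    [-4, -35, 0, 0, 0, -0.08, 1],
    [-4, -35, 0, 0, 0, -0.08, 1],
    [-4, -35, 0, 0, 0, -0.08, 1],
    [-4, -35, 0, 0, 0, -0.08, 1],
    [-3, -35, 0, 0, 0, 0, 1],
    [-3, -31, 0, 0, 0, 0, 1],
    [0, 0, -20, 0, 0, 0, 1],
    [0, 0, 0, 0, 0, 0, 1],
    [0, 0, 0, 0, 0, 0, 1],
    [0, 0, 0, 0, 0, 0, 1]
  ]
}}

```text
clock: 12.6
tool_pos: [0.4718, 0.0362, 0.1758]
eef_rot: [0.986, -0.165, -0.0, -0.0]
contact_force: [0.1, -0.3, -0.7]
opening: 0.178
finger_force: 42.8
```

```bash
python3 - <<'E'
from key import *
keypose('s3.png')
t=np.load('side1.npz'); C=cloud(t['K'],t['P'],t['D']); q=C[(C[...,2]>.089)&(C[...,2]<.1)&(np.hypot(C[...,0]-.472,C[...,1]-.034)<.04)]
print('hub side',len(q),q.min(0),q.max(0),cv2.minEnclosingCircle((q[:,:2]*1000).astype(np.float32)))
q=C[(C[...,2]>.075)&(C[...,2]<.1)&(np.hypot(C[...,0]-.5,C[...,1]-.273)<.05)]
print('key grip side',cv2.minAreaRect((q[:,:2]*1000).astype(np.float32)))
im,D,K,P=snap('wrist','w4.png'); np.savez('w4.npz',im=im,D=D,K=K,P=P)
E
```

```text
-48 24 [-0.0167 -0.0033] [0.016  0.0216]
-42 27 [-0.0165 -0.004 ] [0.016  0.0194]
-36 22 [-0.0162 -0.001 ] [0.0153 0.0203]
-30 20 [-0.0168  0.0009] [0.0145 0.0187]
-24 11 [-0.0222  0.008 ] [0.0213 0.0257]
-18 88 [-0.0237 -0.0211] [0.0223 0.0306]
-12 14 [-0.0076 -0.0023] [0.0052 0.0198]
zmin [-0.05087284 -0.04631615]
[0.47200724 0.03619222 0.17608683] [ 9.86222077e-01 -1.65426624e-01  8.79340612e-05 -1.95583615e-04] [-0.03326309  0.13859097  0.33364958] 0.17725601288853837 42.8153882548213 294 311 196 212
hub side 121 [0.44480609 0.01281156 0.08900047] [0.49566478 0.06626796 0.09586841] ((471.9697265625, 38.96298599243164), 27.39693832397461)
key grip side ((496.85400390625, 279.5343322753906), (58.959800720214844, 18.11321258544922), 2.902168035507202)
```

View pics/w4.png

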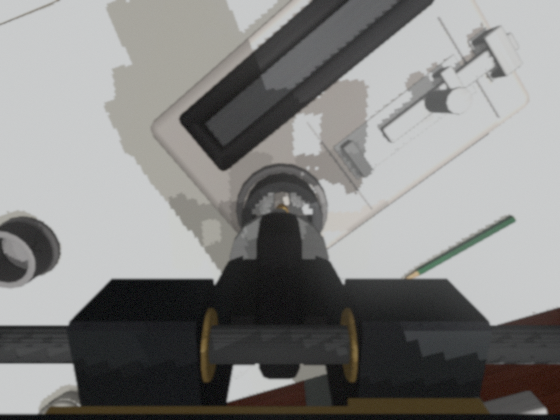

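The held key stands above the hub and the bolt sits in its keeper at (490,50). Next I correct about 1 mm and lower the key gently.

>>> {"fn": "step_arm", "kwargs": {
  "series": [
    [-0.5, -1.2, -10, 0, 0, 0, 1],
    [0, 0, -15, 0, 0, 0, 1],
    [0, 0, 0, 0, 0, 0, 1],
    [0, 0, -5, 0, 0, 0, 1],
    [0, 0, -3, 0, 0, 0, 1],
    [0, 0, -3, 0, 0, 0, 1],
    [0, 0, 0, 0, 0, 0, 1],
    [0, 0, 0, 0, 0, 0, 1]
  ]
}}

```text
clock: 13.5
tool_pos: [0.4714, 0.034, 0.14]
eef_rot: [0.986, -0.166, 0.0, 0.0]
contact_force: [-0.5, 0.2, -0.8]
opening: 0.179
finger_force: 42.8
```

>>> {"fn": "step_arm", "kwargs": {
  "series": [
    [0, 0, -4, 0, 0, 0, 1],
    [0, 0, -4, 0, 0, 0, 1],
    [0, 0, -4, 0, 0, 0, 1],
    [0, 0, -4, 0, 0, 0, 1],
    [0, 0, 0, 0, 0, 0, 1],
    [0, 0, 0, 0, 0, 0, 1]
  ]
}}

```text
clock: 14.1
tool_pos: [0.4713, 0.034, 0.1239]
eef_rot: [0.986, -0.166, -0.0, 0.0]
contact_force: [0.4, 0.3, 0.2]
opening: 0.181
finger_force: 42.8
```

Inserted freely, with the tip close to the sprung pin. Pressing home.

>>> {"fn": "step_arm", "kwargs": {
  "series": [
    [0, 0, -3, 0, 0, 0, 1],
    [0, 0, -3, 0, 0, 0, 1],
    [0, 0, -3, 0, 0, 0, 1],
    [0, 0, -2, 0, 0, 0, 1],
    [0, 0, 0, 0, 0, 0, 1],
    [0, 0, 0, 0, 0, 0, 1]
  ],
  "force": 50
}}

```text
clock: 14.7
tool_pos: [0.4714, 0.034, 0.1158]
eef_rot: [0.986, -0.166, 0.001, -0.0]
contact_force: [-5.9, 0.7, 37.9]
opening: 0.176
finger_force: 53.2
```

>>> {"fn": "step_arm", "kwargs": {
  "series": [
    [0, 0, 1, 0, 0, 0, 1],
    [0, 0, 0, 0, 0, 0, 1],
    [0, 0, 0, 0, 0, 0, 1]
  ]
}}

```text
clock: 15.0
tool_pos: [0.4714, 0.034, 0.1158]
eef_rot: [0.986, -0.166, 0.001, -0.0]
contact_force: [-4.7, 0.2, 26.7]
opening: 0.179
finger_force: 53.0
```

```bash
python3 - <<'E'
from h import *
im,D,K,P=snap('side'); C=cloud(K,P,D)
cv2.imwrite('pics/s4.png',cv2.resize(im[150:270,220:370],None,fx=5,fy=5,interpolation=cv2.INTER_CUBIC))
s=r.get_state(); print(s['tool_pos'],s['contact_force'],s['moment'])
E
```

```text
[0.47140735 0.03398324 0.11583983] [-5.09163326  0.71828207 26.58207958] [ 0.08190684  1.00817303 -0.0032183 ]
```

View pics/s4.png

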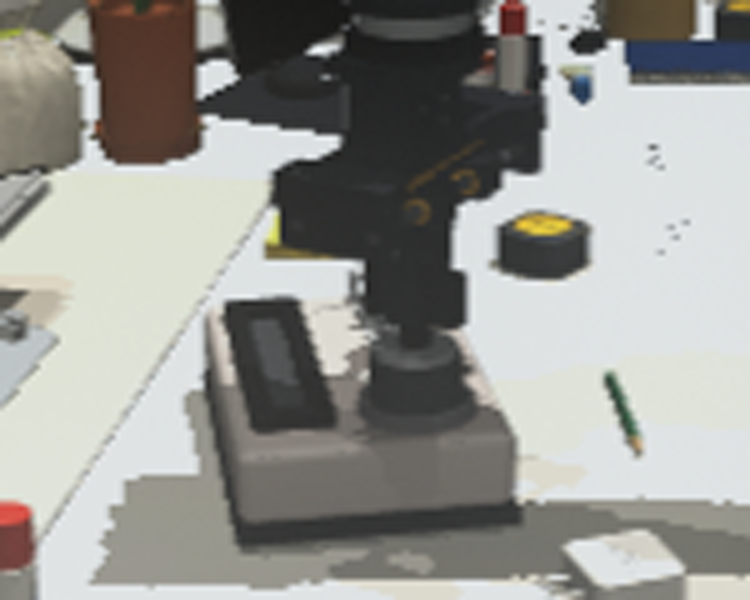

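The collar at (413,350) sits flat on the hub with no gap. Height is unchanged (115.8 mm) between 38 N and 27 N, so it's at a hard stop. Handing in while still pressing.

```bash
python3 -c "
from plant import r
print(r.finish_job())"
```

```text
the job is handed in; nothing more can be done
None
```

I shot the bolt to its stop in the keeper, then put the larger key in the hub socket, collar down against the spring; I handed the job in at about 15 s with the arm still gripping it and pressing with about 27 N (no verdict came back).

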